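# Close the tea tin and bring the tea ball to the mug

### The job

The tea ball is filled and lying in its lipped dish: first press the tea tin's loose lid down until it is fully home. Then lift the dish by its arched handle and, in the air, turn it a quarter turn so that its pouring lip faces the mug, carrying it level so that the ball stays resting in the middle. Finish still holding the dish, level and still, on the side of the mug away from the mug's handle, with the lip just over the mug's opening without touching it, ready to tip; leave the mug, the tin and the other things standing where they are.

Things in the scene. Friction and masses are not known exactly. Their poses are not given: they have to be found in the camera images.
- tea_tin: Purple square-sided tea canister with a wooden lid, 80 x 80 mm, 120 mm tall to the top of the knob when shut. Origin: centre of its underside, z up. It stands loose (about 0.4 kg) on the worktop.
- tea_tin_lid (a joint): How far the lid of the tea tin stands up above fully home, in m: 0 is fully home; it starts 7 to 15 mm up. The lid has a plug that slides straight down in a tight fit and stays where it is left; it takes about 4 N of push to move it and it comes to a hard stop when home.
- tea_tin_knob (a point): Top of the round wooden knob (20 mm across, 17 mm tall) in the middle of the tea tin's lid; the place to push down on. 120 mm above the tin's underside when the lid is home. It moves with the lid.
- dish: Round terracotta dish, 121 mm across, 25 mm high at the rim, hollowed like a shallow bowl (16 mm deep), on a 62 mm foot ring, 0.28 kg, with a cane handle arched over it. Origin: centre of its underside; x points to the pouring lip, which stands 17 mm beyond the rim; y runs along the arch (in the y-z plane, legs 63 mm either side); z up.
- dish_grip (a point): Middle of the wooden grip bar on top of the dish's handle, 105 mm above the dish's underside. The bar runs along the dish's y: 58 mm long, 14 mm wide (along the dish's x), 18 mm tall; its underside is 47 mm above the ball. Take it from above across its 14 mm width.
- dish_lip (a point): Tip of the dish's pouring lip: 77 mm from the dish's middle along its x, 24 mm above its underside; the underside of the lip is 4 mm lower.
- dish_ball_seat (a point): Where the centre of the ball lies when it rests in the very middle of the dish: on the dish's axis, 29 mm above the dish's underside.
- tea_ball_center (a point): Centre of the steel tea ball, 40 mm in diameter, 35 g, lying loose in the hollow of the dish; it rolls if the dish is tilted or jerked.
- mug: White china mug with a pattern of diamonds, 83 mm across, 94 mm tall, with a handle. Origin: on the worktop, 16 mm off the cup's axis towards the handle; the handle points along the mug's own -y; z up. It stands empty and loose.
- mug_mouth (a point): Centre of the mug's opening, at the height of its rim (94 mm above the worktop); the opening is about 74 mm across. Axes as the mug's: -y to the handle, +y to the side away from the handle (where the dish stands).
- coffee_jar: Bystander: glass jar of coffee with a grey lid, 64 mm across, 110 mm tall; origin at the centre of its underside.
- fish_tin: Bystander: round flat fish tin, 86 mm across, 40 mm tall; origin at the centre of its underside.
- spice_jar: Bystander: spice jar with a red cap, 45 mm across, 106 mm tall; origin at the centre of its underside.
There are look-alikes about, which are no part of the job. Leave any green or turquoise look-alike of the tea_tin alone.

How it is judged:
By the outcome, as a careful person would: the job done as asked, in the order asked, and still so for the second after the job is handed in, while the arm keeps its last pose, push and grip.
It also fails if it takes over 58 s, if anything falls off the work surface, if the arm or the gripper's body presses on something with over 40 N, if the wrist force passes 120 N, or if a joint passes its speed limit or range.

### The arm

A 7-joint arm with a two-finger parallel gripper is mounted at the origin on a cart in front of the work surface, level with it; the furniture and walls round the work are solid. World frame = base frame: x ahead of the robot, y to its left, z up, the work surface at z = 0. Lengths are in m, angles in rad, forces in N, time in s.
With the tool pointing down it reaches from about 0.35 to 0.9 m from the base axis. Payload 19.9 kg.
Tool frame: the origin (TCP) lies between the finger pads; the fingertips stand 19 mm ahead of it and the grasp point (between the pads) is the TCP; z points along the fingers, y is the line along which they close (so a half turn about z gives the same grasp; the last joint's range is limited). The gripper opens to 94 mm and grips with 3 to 60 N. Pads are 16 mm wide; open, the fingers measure 119 mm over their backs; the gripper's body (75 mm by 177 mm) begins 78 mm behind the grasp point.
Start: joints at [1.246, 0.417, -0.01, 1.614, 0.005, 1.111, -0.053], TCP at [0.174, -0.6, 0.224] pointing down, gripper open.
Joint ranges: [-2.81, 2.81], [-0.39, 2.02], [-1.27, 1.25], [0.06, 2.57], [-1.19, 4.33], [0.19, 2], [-2.82, 2.82]. Speed limits (rad/s): [1.89, 1.89, 2.39, 2.39, 3.01, 3.01, 3.01].

### API

Orientations are given as a 3x3 rotation matrix whose columns are the frame's x, y, z axes.
In Python, from rig import robot gives the robot as it stands. Calls block until the motion is done:
- robot.move_ptp(position, orientation): joint-space move of the TCP to a pose.
- robot.move_linear(position, velocity=0.15, frame=None, threshold=None): straight line of the TCP; frame=None keeps the orientation; velocity is the mean speed in m/s. With threshold (N) it stops when the force on the tool has changed by that much, and returns True; else False.
- robot.goto_joints(angles): joint-space move.
- robot.gripper_to(opening): finger opening in m; the grip force is fixed at half the most; returns when the fingers have stopped.
- robot.pause(seconds).
- robot.ik(position, orientation): joint angles nearest the present ones, or None.
- robot.get_state(): the state.
- robot.grab_frame(name): name is "side" or "top"; returns the picture (384x512x3 uint8, red, green, blue); there is no depth.
- robot.camera_info(name): a dict with "fx", "fy", "cx", "cy" (pixels), "rvec" (rotation vector, rad) and "tvec" (3), from world to camera coordinates, as OpenCV has them. Camera axes: x right, y down, z forward; pixel columns grow to the right and rows downward; lengths in m; the calibration is good to about 2 mm. A picture is of the moment at which its call begins. camera_info takes no time and is no camera call.
A pose or a line that the arm cannot do raises robot.PlanningError and nothing moves.
- robot.sign_off(): hands the job in; it is judged then, once.
The state is a dict: "time": time; "qpos": joint angles; "joint_vel": joint speeds; "effort": joint torques, N m; "ee_pos": TCP position; "tool_rot": TCP orientation; "force": force on the tool from outside, world axes, zero at the start; "moment": the same for the moment, N m; "opening": finger opening in m; "grasp_force": force on a finger pad.
Only numpy, scipy, OpenCV 4.12 (cv2) and the standard library are available. Lean on these libraries where they do the work, as an engineer would, in place of code of your own. Each camera call takes 0.05 s, during which the arm holds its last target. There are 200 camera calls.

## Working session

There is one attempt and no reset: what is moved stays moved. The work goes in short steps, each a Python script; the robot and the scene stay as the last script left them, time stands still between calls to the robot, and variables do not carry over. Pictures are saved under pics/ and viewed, at most 10 in all, crops included, and the job is handed in when it is done.

```bash
mkdir -p pics; ls
python3 - <<'E'
from rig import robot
import cv2
for n in("side","top"):
    cv2.imwrite(f"pics/{n}0.png",cv2.resize(robot.grab_frame(n)[:,:,::-1],(800,600),interpolation=cv2.INTER_CUBIC)); print(robot.camera_info(n))
s=robot.get_state();print(s['time'],s['force'],s['opening'])
E
```

```text
pics
{'fx': 413.553231865384, 'fy': 413.553231865384, 'cx': 259.78981048197704, 'cy': 184.35539026302857, 'rvec': array([ 0.47850189, -2.53476214,  1.42999684]), 'tvec': array([0.4308658 , 0.27488728, 1.15356428])}
{'fx': 354.16646231263934, 'fy': 354.16646231263934, 'cx': 252.69465700508152, 'cy': 198.18630141275457, 'rvec': array([ 2.1096509 , -2.12123541,  0.2056687 ]), 'tvec': array([-0.14162196,  0.51582252,  1.14249956])}
0.1 [-0.15691961  0.7822754  -0.00901999] 0.09429077700112866
```

View pics/side0.png

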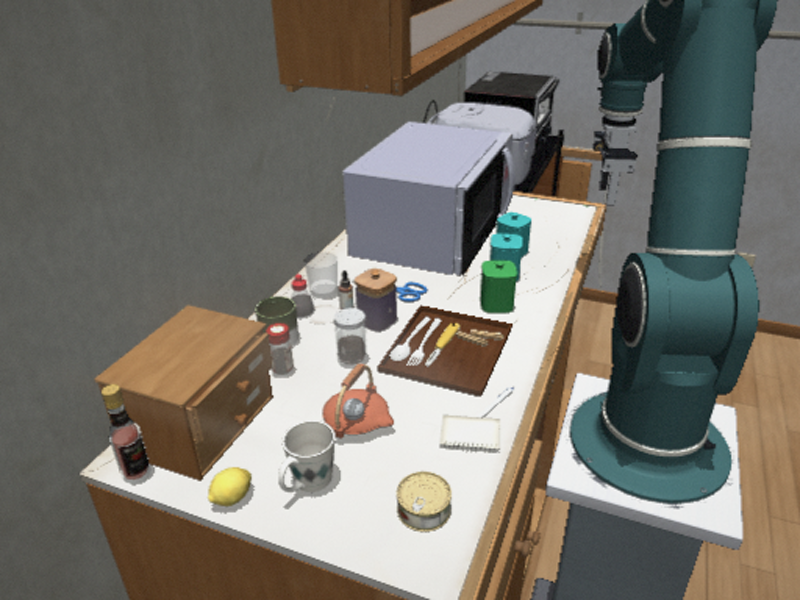

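View pics/top0.png

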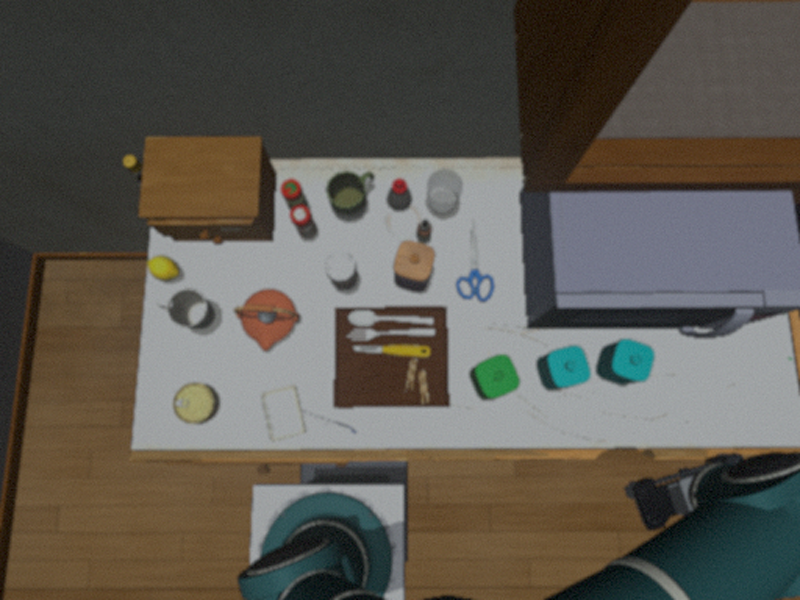

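The purple tin is at side (375,298) and top (414,262). The look-alikes are green (498,286) and turquoise (505,250) and (514,230) in the side view. Only the purple one with a wooden lid fits. I'll confirm it and measure in enlarged crops.

Run:
```python
from rig import robot
import cv2,numpy as np
S=robot.grab_frame("side")[:,:,::-1];T=robot.grab_frame("top")[:,:,::-1]
def crop(I,x,y,w,h,W,H):
    o=cv2.resize(I[y:y+h,x:x+w],(W,H),interpolation=cv2.INTER_CUBIC);s=W/w
    for k in range(0,w,10):
        cv2.line(o,(int(k*s),0),(int(k*s),8 if (x+k)%50 else 20),(0,0,255),1)
        if (x+k)%20==0: cv2.putText(o,str(x+k),(int(k*s)+2,18),0,.4,(0,0,255),1)
    for k in range(0,h,10):
        cv2.line(o,(0,int(k*s)),(8,int(k*s)),(0,0,255),1)
        if (y+k)%20==0: cv2.putText(o,str(y+k),(2,int(k*s)+12),0,.4,(0,0,255),1)
    return o
cv2.imwrite("pics/c1.png",np.vstack([np.hstack([crop(S,170,220,100,100,400,400)[:300],crop(S,200,160,80,60,400,300)]),np.hstack([crop(T,100,170,100,75,400,300),crop(T,230,145,60,45,400,300)])]))
```

```text
(no output)
```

View pics/c1.png

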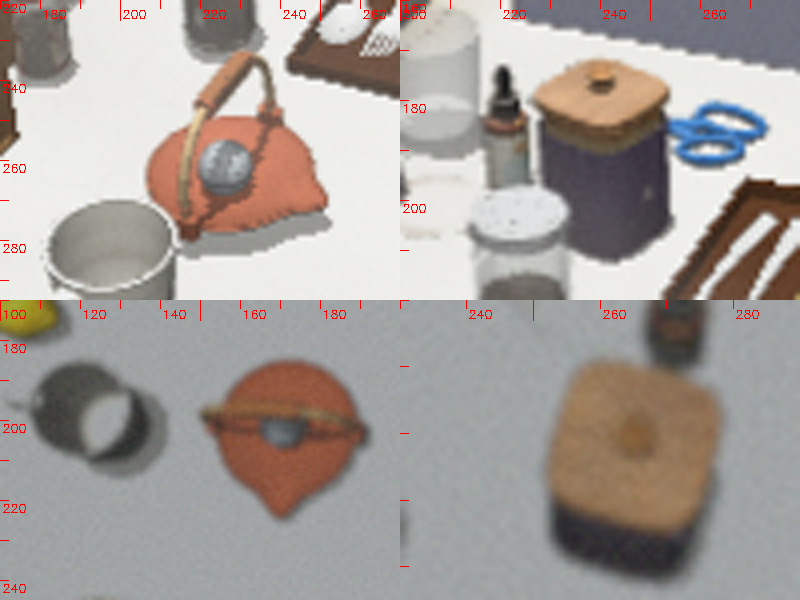

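Confirmed: the wooden lid and purple body are at side (240,174) and top (265,165). The knob, dish arch, lip and mug rim are readable in both views. Next I'll triangulate and fit poses.

```bash
cat > h.py <<'E'
from rig import robot
import cv2,numpy as np
from scipy.optimize import least_squares
C={}
for n in("side","top"):
    c=robot.camera_info(n);C[n]=(c['rvec'],c['tvec'],np.array([[c['fx'],0,c['cx']],[0,c['fy'],c['cy']],[0,0,1.]]))
def proj(n,P):
    r,t,K=C[n];return cv2.projectPoints(np.atleast_2d(P).astype(float),r,t,K,None)[0][:,0]
def tri(s,t): return least_squares(lambda p:np.r_[proj("side",p)[0]-s,proj("top",p)[0]-t],[.5,0,.1])
def onz(n,uv,z):
    return least_squares(lambda p:proj(n,[p[0],p[1],z])[0]-uv,[.5,0]).x
def Rz(a): return np.array([[np.cos(a),-np.sin(a),0],[np.sin(a),np.cos(a),0],[0,0,1]])
def down(a): # tool z down, tool y along world direction a
    y=np.array([np.cos(a),np.sin(a),0]);z=np.array([0,0,-1.]);return np.c_[np.cross(y,z),y,z]
E
python3 - <<'E'
from h import *
k=tri((239.9,173.6),(265.5,164.9));print("knob",k.x,k.fun)
D=[([0,0,.105],(226.4,240.4),(170.6,198.1)),([.077,0,.024],(251.6,269.4),(169.9,224.4)),([0,0,.029],(226.4,261.4),None)]
def f(q):
    r=[]
    for p,s,t in D:
        w=Rz(q[2])@p+[q[0],q[1],0]
        r+=list(proj("side",w)[0]-s)
        if t: r+=list(proj("top",w)[0]-t)
    return r
d=least_squares(f,[.45,.15,np.pi]);print("dish",d.x,np.round(d.fun,1))
w=lambda p:Rz(d.x[2])@p+[*d.x[:2],0]
for p in([0,.063,.02],[0,-.063,.02]):print("leg",proj("side",w(p)),proj("top",w(p)))
a=onz("top",(120.9,197.9),.094);b=onz("side",(197.9,281.1),.094);print("mug",a,b)
print("handle",onz("top",(102.4,195.8),.05),onz("side",(181,305),.05))
print("grip tri",tri((226.4,240.4),(170.6,198.1)).x)
# overlay
m=(a+b)/2
S=cv2.resize(robot.grab_frame("side")[:,:,::-1],None,fx=5,fy=5,interpolation=cv2.INTER_CUBIC)
T=cv2.resize(robot.grab_frame("top")[:,:,::-1],None,fx=5,fy=5,interpolation=cv2.INTER_CUBIC)
th=np.linspace(0,2*np.pi,60);circ=lambda c,r,z:np.c_[c[0]+r*np.cos(th),c[1]+r*np.sin(th),0*th+z]
L=[(circ(m,.0415,.094),(0,0,255)),(circ(d.x[:2],.0605,.025),(255,0,0)),(np.array([w([0,-.029,.114]),w([0,.029,.114])]),(0,255,0)),(np.array([w([0,0,.024]),w([.077,0,.024])]),(255,0,255)),(circ(k.x[:2],.01,k.x[2]),(255,255,0))]
for n,I in(("side",S),("top",T)):
    for P,c in L: cv2.polylines(I,[(5*proj(n,P)+2).astype(int)],False,c,1)
cv2.imwrite("pics/o1.png",np.vstack([np.hstack([S[1100:1500,850:1250],S[780:1180,1000:1400]])[:300*2][:300+100],np.hstack([T[880:1080,500:900],T[720:920,1150:1550]])]))
E
```

```text
knob [ 0.60904953 -0.18605958  0.12863322] [ 0.3315289   0.09456256 -0.08637607 -0.30712184]
dish [0.51022294 0.12971815 3.04111825] [ 0.6 -1.2 -3.1 -1.3  0.   0.1  0.1 -0.7  1.8 -1.5]
leg [[239.17490887 249.63551317]] [[191.47436644 203.46793808]]
leg [[216.71641353 275.82826633]] [[155.36446275 200.08470326]]
mug [0.50989038 0.28395098] [0.51253887 0.29445193]
handle [0.52647903 0.36404724] [0.5368627  0.34416174]
grip tri [0.51226146 0.12333278 0.09425052]
```

View pics/o1.png

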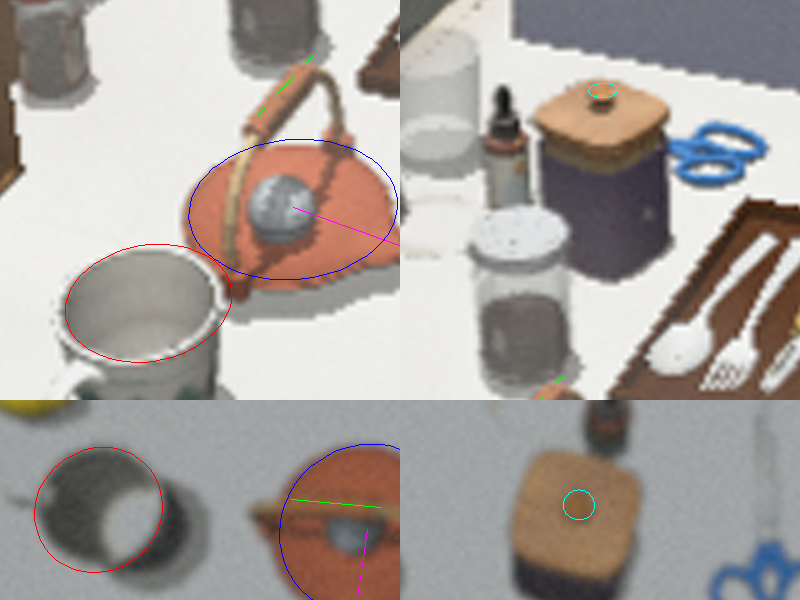

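The knob and mug overlays fit to about 1 px. The dish fit is about 2 px off, so I'll refine it with a colour silhouette fit.

Run:
```python
from h import *
from scipy.optimize import minimize
F=4
th=np.linspace(0,2*np.pi,60)
M={}
for n,(x,y,w,h) in(("side",(204,232,60,52)),("top",(148,180,50,50))):
    I=np.mean([robot.grab_frame(n) for _ in range(6)],0).astype(np.uint8)
    I=cv2.resize(I,None,fx=F,fy=F,interpolation=cv2.INTER_CUBIC)
    H=cv2.cvtColor(I,cv2.COLOR_RGB2HSV)
    m=(((H[...,0]<14)|(H[...,0]>170))&(H[...,1]>95)).astype(np.uint8)
    k=np.zeros_like(m);k[F*y:F*(y+h),F*x:F*(x+w)]=1;m*=k
    m=cv2.morphologyEx(m,cv2.MORPH_CLOSE,np.ones((9,9)))
    cs,_=cv2.findContours(m,cv2.RETR_EXTERNAL,cv2.CHAIN_APPROX_NONE);c=max(cs,key=cv2.contourArea)
    m[:]=0;cv2.drawContours(m,[c],-1,1,-1)
    m=cv2.morphologyEx(m,cv2.MORPH_OPEN,cv2.getStructuringElement(cv2.MORPH_ELLIPSE,(29,29)))
    M[n]=m
def sil(n,q):
    A=Rz(q[2]);o=np.zeros_like(M[n])
    W=lambda P:np.array(P)@A.T+[q[0],q[1],0]
    c=lambda r,z:np.c_[r*np.cos(th),r*np.sin(th),0*th+z]
    rd=lambda P:(proj(n,W(P))*F*16+16*(F-1)/2).round().astype(np.int32)
    cv2.fillConvexPoly(o,cv2.convexHull(rd(np.vstack([c(.0605,.025),c(.031,0)]))),1,shift=4)
    cv2.fillConvexPoly(o,cv2.convexHull(rd([[.05,.03,.025],[.05,-.03,.025],[.077,-.004,.024],[.077,.004,.024]])),1,shift=4)
    return o
def cost(q,ns):
    q=[q[0],q[1],q[2]];return sum((sil(n,q)!=M[n]).sum()/M[n].sum() for n in ns)
for ns in(["side"],["top"],["side","top"]):
    r=min((minimize(cost,[.51+a,.125,3.04+b],args=(ns,),method="Nelder-Mead",options=dict(initial_simplex=np.array([[.51+a,.125,3.04+b],[.52+a,.125,3.04+b],[.51+a,.135,3.04+b],[.51+a,.125,3.2+b]]),xatol=1e-5,fatol=1e-5)) for a in(-.005,.005) for b in(-.1,.1)),key=lambda r:r.fun)
    print(ns,r.x,r.fun)
q=r.x;w=lambda p:Rz(q[2])@p+[q[0],q[1],0]
for p in([0,0,.105],[.077,0,.024],[0,0,.029],[0,.063,.02],[0,-.063,.02]):print(proj("side",w(p)).round(1),proj("top",w(p)).round(1))
```

```text
['side'] [0.51106538 0.13683274 3.06609597] 0.06043024771838331
['top'] [0.51066912 0.1355987  3.12116252] 0.09163400459521558
['side', 'top'] [0.5098676  0.13610345 3.04910039] 0.1534864731183061
[[226.1 240.6]] [[165.5 197. ]]
[[251.  270.8]] [[168.3 223.8]]
[[227.4 261.3]] [[170.9 201.4]]
[[238.3 250.9]] [[189.6 203.4]]
[[215.9 277.4]] [[153.5 200.3]]
```

```bash
cat >> h.py <<'E'
DISH=np.array([.511,.136]);DY=3.06;MOUTH=np.array([.5115,.291]);FY=1.45
E
python3 - <<'E'
from h import *
s=robot.get_state();print(s['time'],s['tool_rot'].round(2))
END=MOUTH-.101*np.array([np.cos(FY),np.sin(FY)]);print(END)
for o in(0,np.pi):
    for nm,p,a in(("grip",[*DISH,.105],DY),("end",[*END,.195],FY)):
        q=robot.ik(p,down(a+o));print(o,nm,None if q is None else np.round(q,2))
a0=np.arctan2(-.2,.4)
for a in(a0+np.pi/2,a0-np.pi/2,a0,a0+np.pi):
    q=robot.ik([.4,-.2,.3],down(a));print(a,None if q is None else np.round(q,2))
E
```

```text
0.9 [[ 0.96  0.28 -0.  ]
 [ 0.28 -0.96  0.  ]
 [-0.   -0.   -1.  ]]
[0.49932922 0.19073599]
0 grip [ 0.51  0.66 -1.08  1.93  0.71  0.99  2.15]
0 end [ 0.41  0.49 -1.07  1.84  0.49  1.1   0.61]
3.141592653589793 grip [ 0.46  0.62 -1.01  1.93  0.65  0.96 -0.94]
3.141592653589793 end [ 0.33  0.44 -0.94  1.85  0.4   1.06 -2.46]
1.1071487177940904 [ 1.    0.04 -0.62  1.92  0.03  1.19  1.48]
-2.0344439357957027 [ 0.63  0.03 -0.24  1.93  0.01  1.19 -1.65]
-0.4636476090008061 [ 0.82  0.04 -0.43  1.92  0.02  1.19 -0.08]
2.677945044588987 None
```

Run:
```python
from h import *
K=np.array([.609,-.186])
robot.move_ptp([.4,-.2,.3],down(-.46))
robot.gripper_to(0.0)
print(robot.get_state()['time'])
robot.move_linear([*K,.19],velocity=.15)
print(robot.get_state()['time'],robot.get_state()['force'])
hit=robot.move_linear([*K,.134],velocity=.025,threshold=20)
s=robot.get_state();print(hit,s['time'],s['ee_pos'],s['force'],s['opening'])
I=np.hstack([cv2.resize(robot.grab_frame("side")[150:220,195:275],(400,350)),cv2.resize(robot.grab_frame("top")[130:200,225:305],(400,350))])
cv2.imwrite("pics/p1.png",I[:,:,::-1])
```

```text
4.0167
5.7417 [ 0.97740699 -0.07986178 -0.19642358]
True 7.6417 [ 0.60952897 -0.18626594  0.13784982] [-2.38049643  0.46594158 10.47449742] 0.0006262984462912292
```

View pics/p1.png

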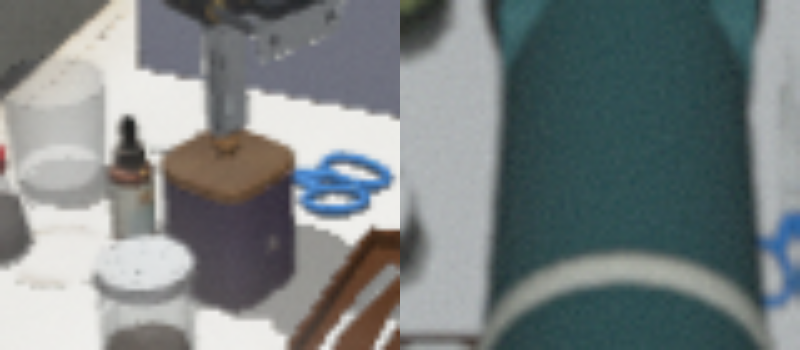

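The lid sits flush, and the fingertips stopped at about 0.119 m with a 20 N rise, so it is home. Now I'll grasp the dish.

Run:
```python
from h import *
robot.move_linear([.609,-.186,.24],velocity=.15)
robot.move_ptp([*DISH,.24],down(DY))
robot.gripper_to(.08)
print(robot.get_state()['time'],np.round(robot.get_state()['qpos'],2))
robot.move_linear([*DISH,.165],velocity=.12)
S=robot.grab_frame("side")[205:295,160:280];T=robot.grab_frame("top")[130:220,110:230]
cv2.imwrite("pics/g1.png",np.vstack([cv2.resize(S,(400,300)),cv2.resize(T,(400,300))])[:,:,::-1])
print(robot.get_state()['ee_pos'],proj("side",[*DISH,.146]))
```

```text
12.3 [ 0.54  0.41 -1.08  1.81  0.4   1.16  2.39]
[0.51140437 0.13618682 0.16575454] [[224.97020044 228.6780174 ]]
```

View pics/g1.png

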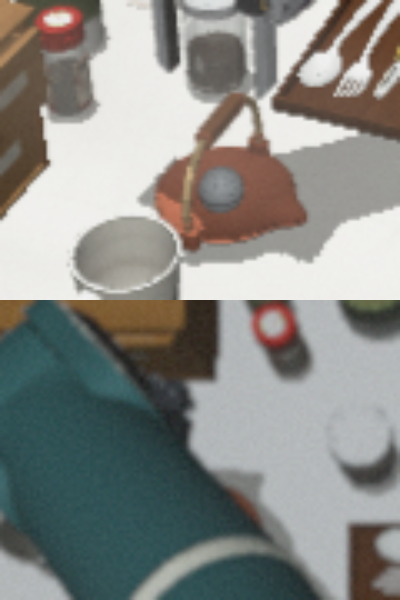

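The fingertips straddle the bar symmetrically: crop tips at (170,70) and (263,90), bar at (221,117). Going down to grip and lift.

Run:
```python
from h import *
hit=robot.move_linear([*DISH,.105],velocity=.05,threshold=8)
print(hit,robot.get_state()['ee_pos'])
for o in(.04,.03,.024,.02,.017,.0):
    robot.gripper_to(o)
robot.pause(.3)
s=robot.get_state();print(s['time'],s['opening'],s['grasp_force'],s['force'])
robot.move_linear([*DISH,.125],velocity=.02)
robot.pause(.3)
s=robot.get_state();print(s['time'],s['opening'],s['grasp_force'],s['force'],s['moment'])
S=robot.grab_frame("side")[205:295,160:280]
cv2.imwrite("pics/g2.png",cv2.resize(S,(600,450))[:,:,::-1])
```

```text
False [0.51115695 0.13603436 0.10526841]
17.175 0.013626147356903007 29.93488311767578 [-0.35335823  0.29660478 -0.59857381]
18.625 0.013681588422880272 29.934850931167603 [-0.56727986 -0.37344949 -3.34692423] [ 0.13307017 -0.08350366  0.02472069]
```

View pics/g2.png

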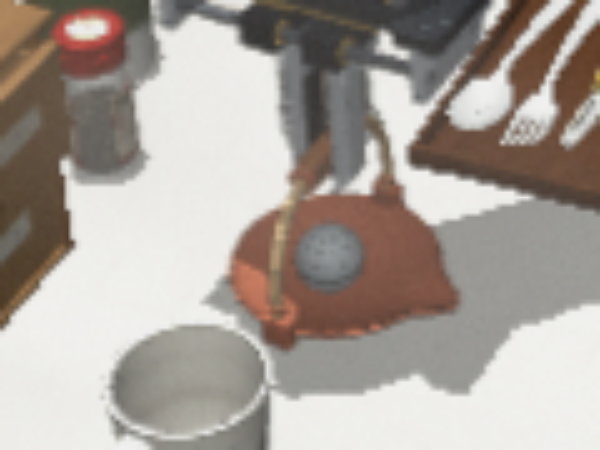

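The dish is lifted level with the ball centred. Raise, turn and carry, then look before lowering.

Run:
```python
from h import *
END=MOUTH-.112*np.array([np.cos(FY),np.sin(FY)])
robot.move_linear([*DISH,.24],velocity=.04)
print(robot.get_state()['time'])
robot.move_linear([*END,.24],velocity=.009,frame=down(FY))
robot.pause(.5)
s=robot.get_state();print(s['time'],s['ee_pos'],s['opening'],s['tool_rot'].round(3))
S=robot.grab_frame("side")
cv2.imwrite("pics/t0.png",S[:,:,::-1])
w=lambda p:Rz(FY)@p+[*s['ee_pos'][:2],s['ee_pos'][2]-.105]
I=cv2.resize(S,None,fx=5,fy=5,interpolation=cv2.INTER_CUBIC)[:,:,::-1].copy()
th=np.linspace(0,2*np.pi,60);circ=lambda r,z:np.array([w([r*np.cos(t),r*np.sin(t),z]) for t in th])
for P,c in((circ(.0605,.025),(255,0,0)),(np.array([w([.06,0,.024]),w([.077,0,.024])]),(255,0,255)),(np.c_[MOUTH[0]+.0415*np.cos(th),MOUTH[1]+.0415*np.sin(th),0*th+.094],(0,0,255)),(w([0,0,.029])+.02*np.c_[np.cos(th),np.sin(th),0*th],(0,255,0))):
    cv2.polylines(I,[(5*proj("side",P)+2).astype(int)],False,c,1)
cv2.imwrite("pics/t1.png",I[960:1560,800:1400])
```

```text
21.7
27.425 [0.49800157 0.17978156 0.24000673] 0.013589049631289405 [[-0.993  0.121  0.   ]
 [ 0.121  0.993 -0.   ]
 [-0.    -0.    -1.   ]]
```

View pics/t1.png

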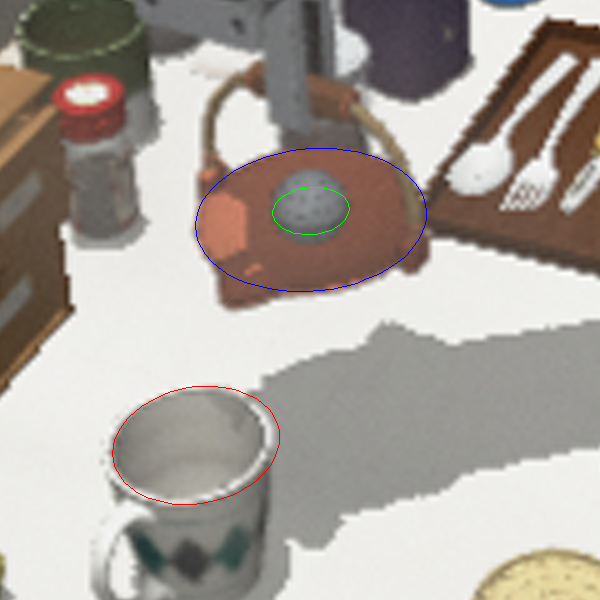

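The turned dish matches prediction: lip tip at crop (228,306) against (230,302) expected, and the ball is centred. The mug rim is about 1 px left of the model, so I'll refine the mug's centre and handle direction and then lower.

Run:
```python
from h import *
th=np.linspace(0,2*np.pi,90)
def bb(c):
    P=proj("side",np.c_[c[0]+.0415*np.cos(th),c[1]+.0415*np.sin(th),0*th+.094]);return np.r_[P.min(0),P.max(0)]
ob=np.r_[160+107/5,192+387/5,160+278/5,192+505/5]-.4
r=least_squares(lambda c:bb(c)-ob,MOUTH);print(r.x,r.fun)
m=.5*MOUTH+.5*r.x
for a in(1.1,1.3,1.5,1.7):print(a,(proj("side",[m[0]+.073*np.cos(a),m[1]+.073*np.sin(a),.05])-[160,192])*5, proj("top",[m[0]+.073*np.cos(a),m[1]+.073*np.sin(a),.05]))
```

```text
[0.51308733 0.29209458] [ 0.42101837 -0.02060899 -0.42437739  0.05620992]
1.1 [[ 76.8036989  578.22348376]] [[105.02677437 190.32692699]]
1.3 [[ 95.08592937 593.75359893]] [[103.16066125 194.25174401]]
1.5 [[118.06115624 605.78153281]] [[102.09675706 198.41503965]]
1.7 [[144.75219056 613.67983407]] [[101.88294449 202.65302814]]
```

Run:
```python
from h import *
MOUTH=np.array([.5127,.292]);END=MOUTH-.101*np.array([np.cos(FY),np.sin(FY)])
robot.move_linear([*END,.225],velocity=.015)
hit=robot.move_linear([*END,.193],velocity=.015,threshold=5)
robot.pause(1)
s=robot.get_state();print(hit,s['time'],s['ee_pos'],s['force'],np.abs(s['joint_vel']).max())
S=cv2.resize(robot.grab_frame("side"),None,fx=5,fy=5,interpolation=cv2.INTER_CUBIC)[960:1560,800:1600,::-1].copy()
w=lambda p:Rz(FY)@p+[*s['ee_pos'][:2],s['ee_pos'][2]-.105]
print((proj("side",[w([.077,0,.024]),w([0,0,.029])])-[160,192])*5)
cv2.imwrite("pics/f1.png",S)
```

```text
False 32.2 [0.50053411 0.19169345 0.1929892 ] [-0.28010211  0.61371714 -3.58269235] 0.001949128682104756
[[216.59577624 385.95977994]
 [299.82429782 290.65829217]]
```

View pics/f1.png

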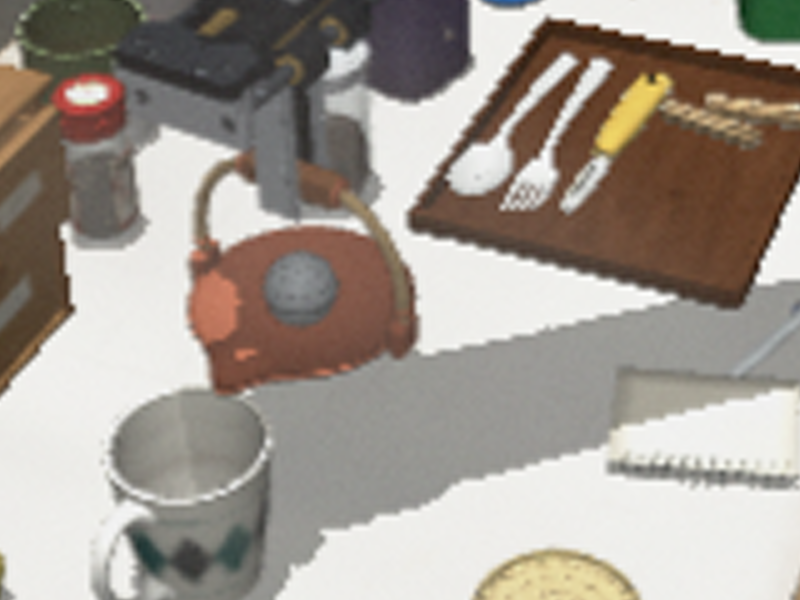

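The lip tip is at crop (217,390), matching the prediction. That puts it about 13 mm inside the mug's opening and about 14 mm above the rim. The ball is centred and the mug and other things are undisturbed.

```bash
python3 -c "
from rig import robot
print(robot.sign_off())"
```

```text
the job is handed in; nothing more can be done
None
```

I pressed the tin's lid fully home, then lifted the dish, turned it a quarter turn and handed it in held level and still, with its lip over the mug's opening, about 14 mm above the rim, and the ball centred; 32 s on the robot's clock, with no verdict shown.

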